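Level the rocking bottle stage

TASK

The blue bottle stage is not standing firm. Press down on its corners, one at a time, until you find the one that rocks, and leave it sunk; then press the orange shim paddle beside that corner down flat, so that the plate is level again. Leave the other three shims as they are, and the bottle, the jar and the loose cap too; nothing is to be gripped or lifted.

Things in the scene. Friction and masses are not known exactly. Their poses are not given: they have to be found in the camera images.
- base: The fixed grey base of the levelling stage, 180 x 320 x 8 mm, on the bench top and yawed up to 30 degrees. Origin: centre of its underside, at bench height. Its x axis points away from the robot ('far'), its y axis to the left, z up. A black rubber rest, top 24 mm above the bench, lies under the outer end of each shim paddle.
- plate: Blue perforated stage plate, 160 x 170 x 8 mm, white dot near each corner. Origin: centre of its underside, 30 mm above the bench; top at 38 mm when level. It sits on a stiff central ball joint and four hidden posts: three corners are solid; one (any) has a post 7 mm short and rocks: pressed with 2 to 5 N, its dot sinks about 5.5 mm and stays down until pushed back. Solid dots sink under 1 mm.
- spot_near_left (a point): Centre of the white dot (20 mm across) near the plate's near-left corner, on the plate's top; 55 mm from the plate's centre along each of its edges; where that corner is pressed.
- spot_near_right (a point): Centre of the white dot (20 mm across) near the plate's near-right corner, on the plate's top; 55 mm from the plate's centre along each of its edges; where that corner is pressed.
- spot_far_right (a point): Centre of the white dot (20 mm across) near the plate's far-right corner, on the plate's top; 55 mm from the plate's centre along each of its edges; where that corner is pressed.
- spot_far_left (a point): Centre of the white dot (20 mm across) near the plate's far-left corner, on the plate's top; 55 mm from the plate's centre along each of its edges; where that corner is pressed.
- pad_near_left (a point): Top of the orange paddle of the near-left shim, on its centre line, 40 mm outwards from its hinge; press here. The paddle (24 mm along base x, 55 mm outwards, 5 mm thick) juts past the plate's left edge. Raised at the start (outer end 48 mm above the bench, this point 42 mm); flat, its top is level at 30 mm.
- pad_near_right (a point): Top of the orange paddle of the near-right shim, on its centre line, 40 mm outwards from its hinge; press here. The paddle (24 mm along base x, 55 mm outwards, 5 mm thick) juts past the plate's right edge. Raised at the start (outer end 48 mm above the bench, this point 42 mm); flat, its top is level at 30 mm.
- pad_far_right (a point): Top of the orange paddle of the far-right shim, on its centre line, 40 mm outwards from its hinge; press here. The paddle (24 mm along base x, 55 mm outwards, 5 mm thick) juts past the plate's right edge. Raised at the start (outer end 48 mm above the bench, this point 42 mm); flat, its top is level at 30 mm.
- pad_far_left (a point): Top of the orange paddle of the far-left shim, on its centre line, 40 mm outwards from its hinge; press here. The paddle (24 mm along base x, 55 mm outwards, 5 mm thick) juts past the plate's left edge. Raised at the start (outer end 48 mm above the bench, this point 42 mm); flat, its top is level at 30 mm.
- shim_near_left (a joint): Tilt of the near-left shim, a small see-saw lever hinged beside the plate about a line along the base's x: 0 = paddle raised (start), 0.32 rad = paddle pressed flat (its stop). Takes 1 to 6 N at the paddle and stays where it is left. Its steel tongue under the plate rises as the paddle goes down and carries a rocked-down corner back to level.
- shim_near_right (a joint): Tilt of the near-right shim, a small see-saw lever hinged beside the plate about a line along the base's x: 0 = paddle raised (start), 0.32 rad = paddle pressed flat (its stop). Takes 1 to 6 N at the paddle and stays where it is left. Its steel tongue under the plate rises as the paddle goes down and carries a rocked-down corner back to level.
- shim_far_right (a joint): Tilt of the far-right shim, a small see-saw lever hinged beside the plate about a line along the base's x: 0 = paddle raised (start), 0.32 rad = paddle pressed flat (its stop). Takes 1 to 6 N at the paddle and stays where it is left. Its steel tongue under the plate rises as the paddle goes down and carries a rocked-down corner back to level.
- shim_far_left (a joint): Tilt of the far-left shim, a small see-saw lever hinged beside the plate about a line along the base's x: 0 = paddle raised (start), 0.32 rad = paddle pressed flat (its stop). Takes 1 to 6 N at the paddle and stays where it is left. Its steel tongue under the plate rises as the paddle goes down and carries a rocked-down corner back to level.
- bottle: Bystander: square clear bottle with an orange band and white cap, 66 x 66 x 150 mm, standing on the bench; origin under its centre.
- jar: Bystander: jar with a yellow lid, 60 mm across, 75 mm high, standing on the bench; origin under its centre.
- cap: Bystander: loose orange screw cap, 48 mm across, 34 mm high with its nipple, lying on the bench; origin under its centre.

How it is judged:
By the outcome, as a careful person would: the job done as asked, in the order asked, and still so for the second after the job is handed in, with the robot touching nothing.
It also fails if it takes over 51 s, if anything falls off the work surface, if the arm or the gripper's body presses on something with over 40 N, if the wrist force passes 120 N, or if a joint passes its speed limit or range.

ROBOT

A 6-joint arm with a two-finger parallel gripper is mounted at the origin on the work surface. World frame = base frame: x ahead of the robot, y to its left, z up, the work surface at z = 0. Lengths are in m, angles in rad, forces in N, time in s.
With the tool pointing down it reaches from about 0.25 to 0.775 m from the base axis. Payload 4 kg.
Tool frame: the origin (TCP) lies midway between the tips of the shut fingers; the grasp point (between the pads) lies 19 mm behind it; z points along the fingers, y is the direction in which the jaws open and shut (so a half turn about z gives the same grasp; the last joint's range is limited). The gripper opens to 94 mm and grips with 3 to 60 N. Pads are 16 mm wide; open, the fingers measure 119 mm over their backs; the gripper's body (75 mm by 177 mm) begins 78 mm behind the grasp point.
Start: joints at [1.015, 0.087, 1.371, -0, 1.684, -0.103], TCP at [0.241, 0.495, 0.206] pointing down, gripper open.
Joint ranges: [-3.1, 3.1], [-0.76, 2.03], [0.27, 2.55], [-1.08, 4.22], [0.17, 2.65], [-2.57, 2.57]. Speed limits (rad/s): [2.79, 2.79, 3.14, 3.14, 3.14, 3.14].

INTERFACE

Orientations are given as a unit quaternion [x, y, z, w].
In Python, from station import arm gives the robot as it stands.
- The arm moves only by the tool servo_tool, never from a script. Its argument "rows" is text: rows parted by semicolons, each of 7 numbers parted by spaces: the shift along the tool's x, y, z each as a share of 3 cm, from -1 to 1, then the turn, a rotation vector about the tool's x, y, z each as a share of 90 degrees, from -1 to 1, then the opening, from -1 (shut) to 1 (fully open). In form: x y z wx wy wz grip; .... A call has 1 to 20 rows; each row shifts and turns the pose as measured when the row begins, along the tool's axes as they then stand; what a row does not reach is not made up. A row lasts 1/12 s, in which the tool goes at most 41.7 mm and 7.16 degrees, less where a joint would pass 70% of its speed; a pose out of reach is approached as far as the arm can. A call with a number of a shift or a turn outside -1 to 1 is refused whole. A call with a gripper value outside its range is refused whole. The fingers move at their own pace and stop on an object; the grip force is fixed at half the most. Time passes only in rows, so rows that do not move let the fingers close. It gives the time, the measured TCP pose, the force and the opening at its end, in the units of the state.
- arm.get_obs(): the state, without advancing time (a new reading comes with each control period).
- arm.capture(name): name is "scene" or "top" or "wrist"; returns a dict with "img" (480x640x3 uint8, red, green, blue), "range_z" (480x640 float32, m along the optical axis (not along the pixel's ray), 0 where there is no reading), "mtx" (3x3 intrinsics, pixels), "origin" and "rotation" of the camera in the world. Camera axes: x right, y up, looking along -z (the intrinsics and any distortion apply to the point x, -y, -z); pixel columns grow to the right and rows downward; lengths in m; the calibration is good to about 2 mm. A picture is of the moment at which its call begins.
- arm.sign_off(): hands the job in, once; it reports no verdict.
The state is a dict: "t": time; "joints": joint angles; "qvel": joint speeds; "joint_efforts": joint torques, N m; "eef_pos": TCP position; "eef_rot": TCP orientation; "wrist_force": force on the tool from outside, world axes, zero at the start; "wrist_torque": the same for the moment, N m; "gripper_width": finger opening in m.
Only numpy, scipy, OpenCV 4.12 (cv2) and the standard library are available. Lean on these libraries where they do the work, as an engineer would, in place of code of your own. Each camera call takes 0.05 s, during which the arm holds its last target.

## Working session

There is one attempt and no reset: what is moved stays moved. The work goes in short steps, Python scripts to look and compute and a tool call to move; the robot and the scene stay as the last step left them, time stands still between calls to the robot, and variables do not carry over. Pictures are saved under pics/ and viewed, and the job is handed in when it is done.

Besides the shell and the picture viewer there is one more tool, called after "Request:" as name(argument=value, ...) on one line, values as JSON. servo_tool: Moves the arm, as the interface text tells. Its arguments: {"type":"object","properties":{"rows":{"type":"string"}},"required":["rows"]}

```bash
mkdir -p pics; ls
cat > h.py <<'E'
import numpy as np,cv2
from station import arm
def cap(n,f):
    c=arm.capture(n); cv2.imwrite(f'pics/{f}.png',c['img'][:,:,::-1]); np.savez(f'pics/{f}.npz',**{k:np.array(v) for k,v in c.items()}); return c
def pt(c,u,v,z=None):
    K=np.array(c['mtx']);R=np.array(c['rotation']);
    if R.shape!=(3,3):
        from scipy.spatial.transform import Rotation as Q; R=Q.from_quat(R).as_matrix()
    o=np.array(c['origin']); x=np.linalg.inv(K)@[u,v,1]; d=R@np.array([x[0],-x[1],-x[2]])
    if z is None: return o+d*c['range_z'][int(round(v)),int(round(u))]
    return o+d*(z-o[2])/d[2]
E
python3 - <<'E'
from h import *
for n in['top','scene']:
    c=cap(n,n+'0'); print({k:(np.array(v).round(4).tolist() if np.size(v)<20 else 0) for k,v in c.items()})
print(arm.get_obs())
E
```

```text
pics
{'img': 0, 'range_z': 0, 'mtx': [[553.4163, 0.0, 324.9307], [0.0, 553.4163, 241.0432], [0.0, 0.0, 1.0]], 'origin': [0.3693, 0.0445, 1.3294], 'rotation': [0.0624, -0.057, -0.7038, 0.7053]}
{'img': 0, 'range_z': 0, 'mtx': [[553.2375, 0.0, 327.6672], [0.0, 553.2375, 236.738], [0.0, 0.0, 1.0]], 'origin': [1.171, -0.1667, 1.1485], 'rotation': [0.2009, 0.1419, 0.5617, 0.7899]}
{'t': 0.1, 'joints': array([ 1.01488333e+00,  8.78646732e-02,  1.37209187e+00, -6.62516247e-06,
        1.68357986e+00, -1.03085226e-01]), 'qvel': array([-0.00033424, -0.00279427, -0.00450766,  0.00151028,  0.00010242,
       -0.00218131]), 'joint_efforts': array([ 2.09682585e-03, -3.41253805e+01, -3.03300476e+01,  7.19698286e-02,
        3.03893373e-02, -7.71181135e-05]), 'eef_pos': array([0.24037115, 0.49415218, 0.20443589]), 'eef_rot': array([ 2.24484639e-01,  9.74477143e-01, -9.20658084e-04, -3.11354072e-04]), 'wrist_force': array([ 0.10990219,  0.11387941, -0.86286606]), 'wrist_torque': array([0.03271403, 0.01789156, 0.00276863]), 'gripper_width': 0.09401967833981317}
```

View pics/top0.png

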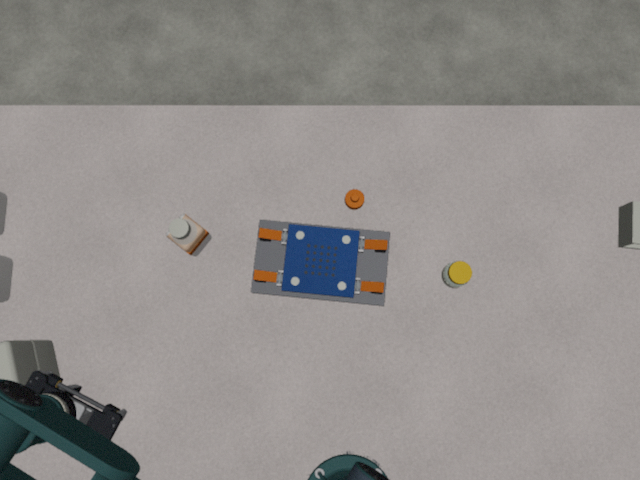

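View pics/scene0.png

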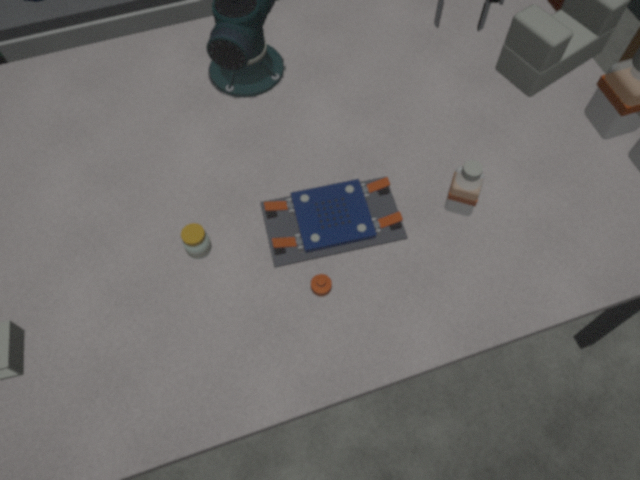

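Top view: the dots are at about FL (300,235), FR (346,240), NR (342,286) and NL (295,281), with four raised orange paddles to the left and right. The bottle, jar and cap are clear of the stage. Next I refine the dot and paddle positions.

Run:
```python
from h import *
from scipy.spatial.transform import Rotation as Q
for n,seeds in [('top0',dict(FL=(300,235),FR=(346,240),NR=(342,286),NL=(295,281))),('scene0',dict(FL=(361,228),FR=(315,238),NR=(305,198),NL=(350,189)))]:
    c=dict(np.load(f'pics/{n}.npz')); im=c['img'].astype(float); P={}
    for k,(u,v) in seeds.items():
        w=im[v-8:v+9,u-8:u+9,0]; w=np.clip(w-80,0,None); yy,xx=np.mgrid[v-8:v+9,u-8:u+9]
        uu,vv=(w*xx).sum()/w.sum(),(w*yy).sum()/w.sum()
        P[k]=pt(c,uu,vv,.038); print(n,k,round(uu,1),round(vv,1),P[k].round(4),'depth',pt(c,uu,vv).round(4))
    ctr=sum(P.values())/4; d=(P['FL']-P['NL']+P['FR']-P['NR'])/2; print(ctr,np.degrees(np.arctan2(d[1],d[0])),np.linalg.norm(d), np.linalg.norm(P['FL']-P['FR']))
o=arm.get_obs(); print(Q.from_quat(o['eef_rot']).as_matrix().round(3))
c=dict(np.load('pics/top0.npz')); cv2.imwrite('pics/crop0.png',cv2.resize(c['img'][210:315,240:400,::-1],None,fx=5,fy=5,interpolation=cv2.INTER_CUBIC))
```

```text
top0 FL 299.7 234.7 [0.6049 0.1147 0.038 ] depth [0.6057 0.115  0.0334]
top0 FR 345.8 239.1 [0.5943 0.0053 0.038 ] depth [0.5949 0.0052 0.0348]
top0 NR 341.4 285.4 [0.4847 0.0159 0.038 ] depth [0.4845 0.0159 0.0394]
top0 NL 294.7 280.8 [0.4953 0.1253 0.038 ] depth [0.495  0.1251 0.0411]
[0.54479494 0.06529146 0.038     ] -5.5088050020776524 0.11011426042918457 0.1099312831963325
scene0 FL 361.2 227.4 [0.6047 0.1141 0.038 ] depth [0.6027 0.1152 0.0339]
scene0 FR 314.7 237.3 [0.5943 0.0045 0.038 ] depth [0.5943 0.0045 0.0379]
scene0 NR 303.9 197.2 [0.4833 0.0147 0.038 ] depth [0.4839 0.0145 0.039 ]
scene0 NL 348.9 188.2 [0.4942 0.1247 0.038 ] depth [0.4936 0.1249 0.0371]
[0.54412938 0.06449558 0.038     ] -5.3313830019591055 0.11128388266350549 0.11008715833506451
[[-0.899  0.438 -0.001]
 [ 0.438  0.899 -0.002]
 [ 0.    -0.002 -1.   ]]
```

View pics/crop0.png

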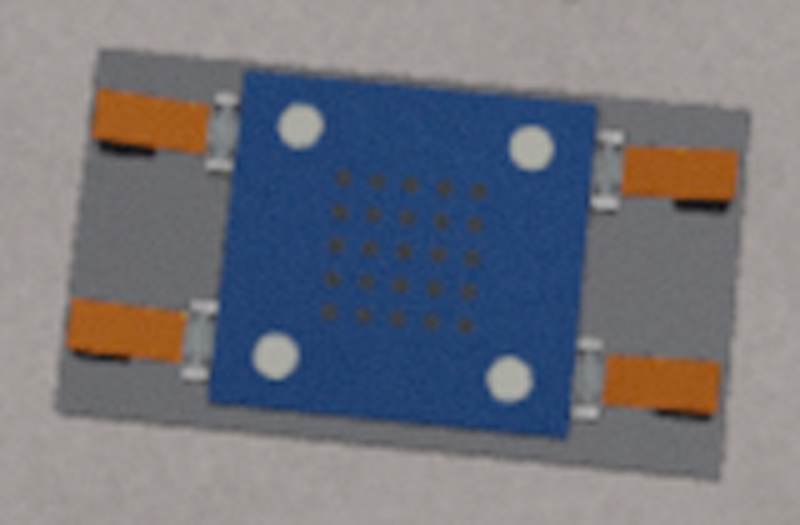

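Both cameras agree: centre (0.5445, 0.065), yaw −5.4°, dot spacing 110 mm. I shut the gripper and align the tool's y axis with base y.

Request:
servo_tool(rows="0 0 0 0 0 -0.076 -1;0 0 0 0 0 -0.076 -1;0 0 0 0 0 -0.076 -1;0 0 0 0 0 0 -1")

```text
t: 0.43
eef_pos: [0.2396, 0.493, 0.2015]
eef_rot: [0.039, 0.999, -0.003, -0.002]
wrist_force: [0.2, 0.2, 0.2]
gripper_width: 0.0708
```

```bash
cat >> h.py <<'E'
from scipy.spatial.transform import Rotation as Q
C=np.array([.5445,.065,.038]); a=np.radians(-5.42); F=np.array([np.cos(a),np.sin(a),0]);L=np.array([-np.sin(a),np.cos(a),0])
S={k:C+.055*(s*F+t*L) for k,s,t in[('NL',-1,1),('NR',-1,-1),('FR',1,-1),('FL',1,1)]}
def go(p,z):
    o=arm.get_obs(); R=Q.from_quat(o['eef_rot']).as_matrix(); d=np.array([p[0],p[1],z])-o['eef_pos']
    T=np.c_[-F,L,[0,0,-1]]
    print('t',o['t'],'pos',o['eef_pos'].round(4),'F',o['wrist_force'].round(2),'w',round(o['gripper_width'],3),'shares',(R.T@d/.03).round(3),'turn',(Q.from_matrix(R.T@T).as_rotvec()/(np.pi/2)).round(4))
E
python3 - <<'E'
from h import *
print(S); go(S['NL'],.08)
E
```

```text
{'NL': array([0.49494097, 0.12494917, 0.038     ]), 'NR': array([0.48455083, 0.01544097, 0.038     ]), 'FR': array([0.59405903, 0.00505083, 0.038     ]), 'FL': array([0.60444917, 0.11455903, 0.038     ])}
t 0.4333 pos [0.2396 0.493  0.2015] F [0.2  0.18 0.15] w 0.071 shares [ -9.464 -11.532   4.096] turn [-0.0043 -0.0021  0.01  ]
```

Request:
servo_tool(rows="-0.63 -0.77 0.1 0 0 0.005 -1;-0.63 -0.77 0.1 0 0 0.005 -1;-0.63 -0.77 0.1 0 0 0 -1;-0.63 -0.77 0.1 0 0 0 -1;-0.63 -0.77 0.1 0 0 0 -1;-0.63 -0.77 0.1 0 0 0 -1;-0.63 -0.77 0.1 0 0 0 -1;-0.63 -0.77 0.1 0 0 0 -1;-0.63 -0.77 0.1 0 0 0 -1;-0.63 -0.77 0.1 0 0 0 -1;-0.63 -0.77 0.1 0 0 0 -1;-0.63 -0.77 0.1 0 0 0 -1;-0.63 -0.77 0.1 0 0 0 -1;-0.63 -0.77 0.1 0 0 0 -1")

```text
t: 1.6
eef_pos: [0.47, 0.13, 0.1532]
eef_rot: [0.065, 0.998, -0.004, -0.005]
wrist_force: [0.5, 0.0, -0.8]
gripper_width: 0.0003
```

Run:
```python
from h import *
go(S['NL'],.08)
```

```text
t 1.6 pos [0.47   0.13   0.1532] F [ 0.55  0.04 -0.81] w 0.0 shares [-0.867 -0.036  2.434] turn [-0.0057 -0.006  -0.0227]
```

Request:
servo_tool(rows="-0.4 0 0.6 -0.003 -0.003 -0.012 -1;-0.4 0 0.6 -0.003 -0.003 -0.012 -1;-0.1 0 0.6 0 0 0 -1;0 0 0.6 0 0 0 -1;0 0 0.5 0 0 0 -1;0 0 0.2 0 0 0 -1")

```text
t: 2.1
eef_pos: [0.5022, 0.1183, 0.0565]
eef_rot: [0.062, 0.998, -0.0, 0.002]
wrist_force: [-0.2, -0.0, -0.2]
gripper_width: 0.0001
```

Run:
```python
from h import *
go(S['NL'],.04)
```

```text
t 2.1 pos [0.5022 0.1183 0.0565] F [-0.17 -0.03 -0.19] w 0.0 shares [0.269 0.19  0.549] turn [-0.0005  0.0027 -0.0183]
```

Request:
servo_tool(rows="0.2 0.17 0.2 0 0.002 -0.015 -1;0.05 0.02 0.1 0 0 0 -1;0 0 0.05 0 0 0 -1")

```text
t: 2.35
eef_pos: [0.4935, 0.1253, 0.0437]
eef_rot: [0.051, 0.999, -0.001, -0.002]
wrist_force: [-0.0, -0.2, -0.3]
gripper_width: 0.0007
```

Run:
```python
from h import *
go(S['NL'],.038)
```

```text
t 2.35 pos [0.4935 0.1253 0.0437] F [-0.02 -0.25 -0.28] w 0.001 shares [-0.051 -0.007  0.19 ] turn [-0.0009 -0.002  -0.0048]
```

Request:
servo_tool(rows="-0.04 0 0.08 0 0 0 -1;0 0 0.08 0 0 0 -1")

```text
t: 2.52
eef_pos: [0.4953, 0.1259, 0.0401]
eef_rot: [0.051, 0.999, -0.0, -0.0]
wrist_force: [-0.1, -0.4, -0.9]
gripper_width: 0.0006
```

Request:
servo_tool(rows="0 0 0.06 0 0 0 -1")

```text
t: 2.6
eef_pos: [0.4958, 0.1262, 0.0389]
eef_rot: [0.051, 0.999, -0.0, 0.001]
wrist_force: [0.1, 0.3, 0.2]
gripper_width: 0.0005
```

Request:
servo_tool(rows="0 0 0.06 0 0 0 -1")

```text
t: 2.68
eef_pos: [0.4962, 0.1262, 0.0382]
eef_rot: [0.051, 0.999, -0.0, 0.001]
wrist_force: [-4.2, -0.1, 10.9]
gripper_width: 0.0007
```

Request:
servo_tool(rows="0 0 0.05 0 0 0 -1")

```text
t: 2.77
eef_pos: [0.4962, 0.1262, 0.0382]
eef_rot: [0.051, 0.999, -0.0, 0.001]
wrist_force: [-4.9, -0.6, 7.9]
gripper_width: 0.0006
```

Request:
servo_tool(rows="0 0 0.05 0 0 0 -1")

```text
t: 2.85
eef_pos: [0.4962, 0.1262, 0.0382]
eef_rot: [0.051, 0.999, -0.0, 0.001]
wrist_force: [-3.0, 0.3, 5.6]
gripper_width: 0.0007
```

Near-left is solid: 8–11 N with no sinking. Next is near-right.

Request:
servo_tool(rows="0 0 -0.4 0 0 0 -1;0 0 -0.4 0 0 0 -1;0 -0.6 0 0 0 0 -1;0 -0.7 0 0 0 0 -1;0 -0.7 0 0 0 0 -1;0 -0.7 0 0 0 0 -1;0 -0.5 0 0 0 0 -1;0 -0.2 0.1 0 0 0 -1;0 0 0.1 0 0 0 -1")

```text
t: 3.6
eef_pos: [0.4899, 0.0216, 0.0627]
eef_rot: [0.05, 0.999, 0.0, 0.008]
wrist_force: [0.0, 0.6, -0.7]
gripper_width: 0.0003
```

Run:
```python
from h import *
go(S['NR'],.0385)
```

```text
t 3.6 pos [0.4899 0.0216 0.0627] F [ 0.04  0.61 -0.69] w 0.0 shares [ 0.168 -0.223  0.805] turn [ 0.0006  0.0096 -0.0035]
```

Request:
servo_tool(rows="0.12 -0.15 0.3 0 0.008 -0.003 -1;0.05 -0.05 0.2 0 0 0 -1;0 0 0.05 0 0 0 -1")

```text
t: 3.85
eef_pos: [0.4841, 0.0169, 0.0444]
eef_rot: [0.047, 0.999, 0.001, 0.001]
wrist_force: [-0.3, -0.7, 0.2]
gripper_width: 0.0006
```

Run:
```python
from h import *
go(S['NR'],.0385)
```

```text
t 3.85 pos [0.4841 0.0169 0.0444] F [-0.28 -0.72  0.19] w 0.001 shares [-0.019 -0.048  0.197] turn [ 0.0013  0.001  -0.    ]
```

Request:
servo_tool(rows="0 -0.03 0.1 0 0 0 -1;0 0 0.07 0 0 0 -1;0 0 0.05 0 0 0 -1")

```text
t: 4.1
eef_pos: [0.4834, 0.0169, 0.0381]
eef_rot: [0.046, 0.999, 0.001, -0.0]
wrist_force: [-6.4, -1.2, 17.9]
gripper_width: 0.0004
```

Request:
servo_tool(rows="0 0 0.05 0 0 0 -1")

```text
t: 4.18
eef_pos: [0.4834, 0.017, 0.0382]
eef_rot: [0.046, 0.999, 0.0, -0.0]
wrist_force: [-3.8, -1.0, 8.8]
gripper_width: 0.0005
```

Request:
servo_tool(rows="0 0 0.05 0 0 0 -1")

```text
t: 4.27
eef_pos: [0.4834, 0.017, 0.0382]
eef_rot: [0.045, 0.999, -0.0, -0.001]
wrist_force: [-3.5, -1.1, 8.2]
gripper_width: -0.0
```

Request:
servo_tool(rows="0 0 0.05 0 0 0 -1")

```text
t: 4.35
eef_pos: [0.4834, 0.0169, 0.0382]
eef_rot: [0.045, 0.999, -0.001, -0.001]
wrist_force: [-3.8, -1.5, 8.4]
gripper_width: 0.0006
```

Near-right is solid too. Next is far-right.

Request:
servo_tool(rows="0 0 -0.4 0 0 0 -1;0 0 -0.4 0 0 0 -1;-0.6 0 0 0 0 0 -1;-0.7 0 0 0 0 0 -1;-0.7 0 0 0 0 0 -1;-0.7 0 0 0 0 0 -1;-0.5 -0.05 0 0 0 0 -1;-0.3 0 0 0 0 0 -1;0 0 0 0 0 0 -1")

```text
t: 5.1
eef_pos: [0.5926, 0.011, 0.0625]
eef_rot: [0.041, 0.999, -0.0, 0.0]
wrist_force: [0.2, -0.9, 0.2]
gripper_width: 0.0006
```

Run:
```python
from h import *
go(S['FR'],.0385)
```

```text
t 5.1 pos [0.5926 0.011  0.0625] F [ 0.23 -0.86  0.16] w 0.001 shares [-0.064 -0.193  0.801] turn [-0.0004  0.0002  0.0077]
```

Request:
servo_tool(rows="-0.03 -0.15 0.3 0 0 0.007 -1;-0.02 -0.04 0.2 0 0 0 -1;0 0 0.1 0 0 0 -1")

```text
t: 5.35
eef_pos: [0.5933, 0.0057, 0.0429]
eef_rot: [0.046, 0.999, -0.0, 0.0]
wrist_force: [-0.2, 0.7, 0.6]
gripper_width: 0.0001
```

Run:
```python
from h import *
go(S['FR'],.0385)
```

```text
t 5.35 pos [0.5933 0.0057 0.0429] F [-0.2   0.71  0.62] w 0.0 shares [-0.027 -0.02   0.148] turn [-0.0004  0.      0.001 ]
```

Request:
servo_tool(rows="0 0 0.08 0 0 0 -1;0 0 0.05 0 0 0 -1")

```text
t: 5.52
eef_pos: [0.5918, 0.0057, 0.0375]
eef_rot: [0.047, 0.999, -0.0, -0.001]
wrist_force: [1.1, 0.5, 4.8]
gripper_width: 0.0006
```

Request:
servo_tool(rows="0 0 0.05 0 0 0 -1")

```text
t: 5.6
eef_pos: [0.5918, 0.0057, 0.0366]
eef_rot: [0.047, 0.999, -0.0, -0.0]
wrist_force: [-1.0, 0.2, 4.7]
gripper_width: 0.0002
```

Request:
servo_tool(rows="0 0 0.05 0 0 0 -1")

```text
t: 5.68
eef_pos: [0.5919, 0.0057, 0.0361]
eef_rot: [0.047, 0.999, -0.0, 0.0]
wrist_force: [-0.4, -0.3, 4.8]
gripper_width: 0.0007
```

Request:
servo_tool(rows="0 0 0.05 0 0 0 -1")

```text
t: 5.77
eef_pos: [0.5919, 0.0056, 0.0355]
eef_rot: [0.047, 0.999, -0.001, 0.0]
wrist_force: [-1.6, -0.3, 5.0]
gripper_width: 0.0009
```

This corner sinks at a steady 5 N or so, so far-right is the one that rocks. I keep pressing to its stop.

Request:
servo_tool(rows="0 0 0.08 0 0 0 -1;0 0 0.08 0 0 0 -1")

```text
t: 5.93
eef_pos: [0.5921, 0.0055, 0.0331]
eef_rot: [0.046, 0.999, -0.001, 0.001]
wrist_force: [-4.0, 0.4, 13.6]
gripper_width: 0.0001
```

Request:
servo_tool(rows="0 0 0.06 0 0 0 -1;0 0 0.06 0 0 0 -1")

```text
t: 6.1
eef_pos: [0.5922, 0.0055, 0.0333]
eef_rot: [0.046, 0.999, -0.001, 0.002]
wrist_force: [-4.2, -0.1, 8.5]
gripper_width: 0.0005
```

Request:
servo_tool(rows="0 0 0.06 0 0 0 -1;0 0 0.05 0 0 0 -1")

```text
t: 6.27
eef_pos: [0.5921, 0.0056, 0.0333]
eef_rot: [0.046, 0.999, -0.001, 0.002]
wrist_force: [-3.2, 0.0, 6.6]
gripper_width: 0.0004
```

It bottomed out at about 5 mm of sink. I lift off and measure the far-right paddle.

Request:
servo_tool(rows="0 0 -0.4 0 0 0 -1;0 0 -0.5 0 0 0 -1;0 0 -0.4 0 0 0 -1")

```text
t: 6.52
eef_pos: [0.5886, 0.0061, 0.0691]
eef_rot: [0.046, 0.999, -0.001, -0.002]
wrist_force: [0.6, -0.3, 0.1]
gripper_width: 0.0003
```

Run:
```python
from h import *
c=dict(np.load('pics/top0.npz')); h=cv2.cvtColor(c['img'],cv2.COLOR_RGB2HSV)
m=cv2.inRange(h,(5,150,90),(18,255,255)); n,l,s,ce=cv2.connectedComponentsWithStats(m)
for i in range(1,n):
    if s[i,4]>100 and 240<ce[i][0]<400:
        ys,xs=np.nonzero(l==i); P=np.array([pt(c,x,y,.0395)-C for x,y in zip(xs,ys)]); f=P@F; y=P@L
        print(ce[i].round(1),s[i,4],'far',f.mean().round(4),np.percentile(f,[1,99]).round(4),'left',y.mean().round(4),y.min().round(4),y.max().round(4))
cs=cap('scene','scene1')
cv2.imwrite('pics/crop1.png',cv2.resize(cs['img'][170:275,250:410,::-1],None,fx=5,fy=5))
go(S['FR'],.06)
```

```text
[354.1 198.7] 275 far 0.1549 [0.1344 0.1762] left -0.0656 -0.0872 -0.0437
[269.5 234. ] 210 far 0.05 [0.0388 0.0622] left 0.1266 0.0999 0.1521
[375.7 244.3] 209 far 0.0495 [0.0383 0.0616] left -0.1261 -0.1509 -0.1001
[264.6 275.7] 216 far -0.0498 [-0.0609 -0.0384] left 0.1267 0.1002 0.1524
[372.1 286.4] 218 far -0.0504 [-0.0616 -0.0389] left -0.1259 -0.1512 -0.0998
t 6.5667 pos [0.5902 0.006  0.072 ] F [1.27 0.28 2.  ] w 0.001 shares [-0.129 -0.019  0.399] turn [-0.0009  0.0007  0.0013]
```

View pics/crop1.png

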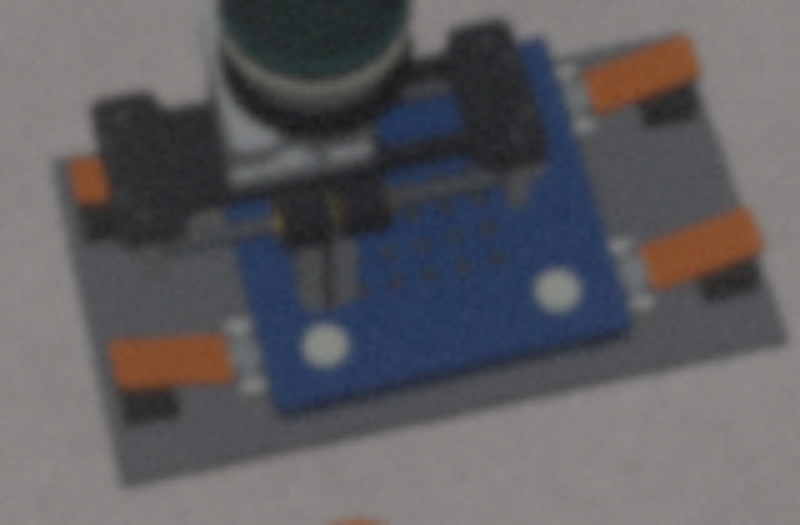

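The crop shows the gripper above the far-right dot, all four paddles still raised, and the far-right paddle at about (170,360). In base coordinates the paddle runs from y −0.100 to −0.151 along x = +0.050. So the pad target is (0.050, −0.135).

Request:
servo_tool(rows="0 -0.6 0 0 0 0 -1;0 -0.7 0 0 0 0 -1;0 -0.6 0 0 0 0 -1;0 -0.4 0 0 0 0 -1;0 -0.1 0 0 0 0 -1")

```text
t: 6.98
eef_pos: [0.5845, -0.0661, 0.0722]
eef_rot: [0.044, 0.999, -0.0, 0.002]
wrist_force: [0.4, 0.5, -0.3]
gripper_width: 0.0001
```

Run:
```python
from h import *
P=C+.05*F-.135*L; print(P); go(P,.05)
```

```text
[ 0.58152492 -0.07411921  0.038     ]
t 6.9833 pos [ 0.5845 -0.0661  0.0722] F [ 0.39  0.53 -0.28] w 0.0 shares [ 0.077 -0.273  0.74 ] turn [-0.0002  0.0027  0.0041]
```

Request:
servo_tool(rows="0.06 -0.2 0.1 0 0.002 0.004 -1;0 -0.03 0.2 0 0 0 -1;0 0 0.2 0 0 0 -1;0 0 0.1 0 0 0 -1")

```text
t: 7.32
eef_pos: [0.5819, -0.073, 0.0522]
eef_rot: [0.048, 0.999, 0.001, 0.0]
wrist_force: [-0.1, 0.9, 1.0]
gripper_width: 0.0005
```

Run:
```python
from h import *
P=C+.05*F-.135*L; print(P); go(P,.03)
```

```text
[ 0.58152492 -0.07411921  0.038     ]
t 7.3167 pos [ 0.5819 -0.073   0.0522] F [-0.08  0.87  0.99] w 0.001 shares [ 0.009 -0.041  0.738] turn [ 0.0007  0.0005 -0.0011]
```

Request:
servo_tool(rows="0 -0.03 0.12 0 0 0 -1;0 0 0.12 0 0 0 -1;0 0 0.1 0 0 0 -1")

```text
t: 7.57
eef_pos: [0.5815, -0.0726, 0.04]
eef_rot: [0.047, 0.999, 0.0, -0.0]
wrist_force: [0.3, -1.4, 3.7]
gripper_width: 0.0004
```

Request:
servo_tool(rows="0 0 0.1 0 0 0 -1;0 0 0.1 0 0 0 -1;0 0 0.1 0 0 0 -1")

```text
t: 7.82
eef_pos: [0.5817, -0.0737, 0.032]
eef_rot: [0.047, 0.999, -0.001, 0.0]
wrist_force: [-1.8, -1.7, 3.4]
gripper_width: 0.0005
```

Request:
servo_tool(rows="0 0 0.1 0 0 0 -1;0 0 0.1 0 0 0 -1")

```text
t: 7.98
eef_pos: [0.582, -0.0739, 0.0289]
eef_rot: [0.047, 0.999, -0.002, 0.0]
wrist_force: [-9.1, 0.9, 23.3]
gripper_width: 0.0004
```

It reached its stop: z 0.029 at 23 N. I lift off, move clear and check.

Request:
servo_tool(rows="0 0 0.08 0 0 0 -1;0 0 0.08 0 0 0 -1")

```text
t: 8.15
eef_pos: [0.5818, -0.0739, 0.0293]
eef_rot: [0.047, 0.999, -0.002, 0.001]
wrist_force: [-6.0, -0.3, 11.3]
gripper_width: 0.0004
```

Request:
servo_tool(rows="0 0 -0.4 0 0 0 -1;0 0 -0.8 0 0 0 -1;0 0 -0.8 0 0 0 -1;0 0 -0.8 0 0 0 -1;0 0 -0.8 0 0 0 -1;0.7 -0.3 -0.8 0 0 0 -1;0.7 -0.3 -0.5 0 0 0 -1;0.8 -0.4 0 0 0 0 -1;0.8 -0.4 0 0 0 0 -1;0.8 -0.4 0 0 0 0 -1;0.8 -0.4 0 0 0 0 -1;0.8 -0.4 0 0 0 0 -1;0.8 -0.4 0 0 0 0 -1;0.6 -0.4 0 0 0 0 -1;0.5 -0.3 0 0 0 0 -1;0.2 -0.1 0 0 0 0 -1")

```text
t: 9.48
eef_pos: [0.3427, -0.1591, 0.1702]
eef_rot: [0.041, 0.999, 0.009, 0.003]
wrist_force: [0.1, -0.4, 0.0]
gripper_width: 0.0004
```

Run:
```python
from h import *
o=arm.get_obs(); print(o['t'],o['eef_pos'],o['wrist_force'])
a=cap('scene','scene2'); b=cap('top','top2')
c0=dict(np.load('pics/top0.npz'))
x=cv2.resize(a['img'][170:275,250:410,::-1],None,fx=4,fy=4); y=cv2.resize(b['img'][190:315,240:400,::-1],None,fx=4,fy=4)
cv2.imwrite('pics/c2s.png',x); cv2.imwrite('pics/c2t.png',y)
# plate plane from depth, before and after; per-paddle mean height
for nm,c in(('before',c0),('after',b)):
    h=[]
    for k in S:
        q=[]
        K=c['mtx'];R=Q.from_quat(c['rotation']).as_matrix()
        def proj(p):
            d=R.T@(p-c['origin']); return K[0,0]*d[0]/-d[2]+K[0,2], K[1,1]*-d[1]/-d[2]+K[1,2]
        s=1 if k[0]=='F' else -1; t=1 if k[1]=='L' else -1
        H=lambda p,r:np.mean([pt(c,u,v)[2] for u0,v0 in[proj(p)] for u in range(int(u0)-r,int(u0)+r+1) for v in range(int(v0)-r,int(v0)+r+1)])
        h.append((k,round(1e3*H(C+s*.05*F+t*.055*L,5),1),round(1e3*H(C+s*.05*F+t*.135*L,3),1)))
    print(nm,h)
```

```text
9.4833 [ 0.34272574 -0.15907331  0.17023566] [ 0.09392857 -0.41815589  0.00612006]
before [('NL', np.float64(38.0), np.float64(44.0)), ('NR', np.float64(49.0), np.float64(43.4)), ('FR', np.float64(48.6), np.float64(43.7)), ('FL', np.float64(38.4), np.float64(43.3))]
after [('NL', np.float64(37.9), np.float64(43.5)), ('NR', np.float64(48.5), np.float64(43.1)), ('FR', np.float64(38.0), np.float64(55.3)), ('FL', np.float64(38.1), np.float64(69.3))]
```

View pics/c2s.png

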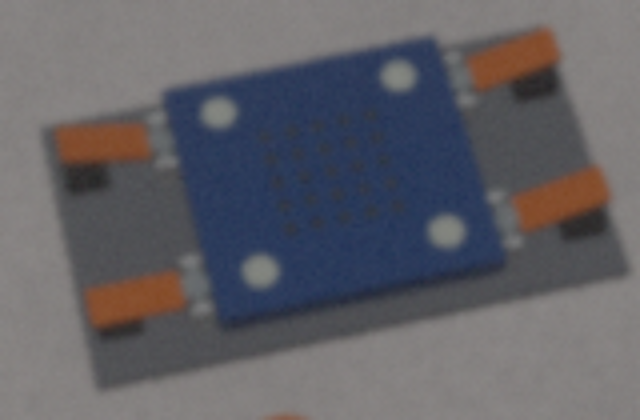

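View pics/c2t.png

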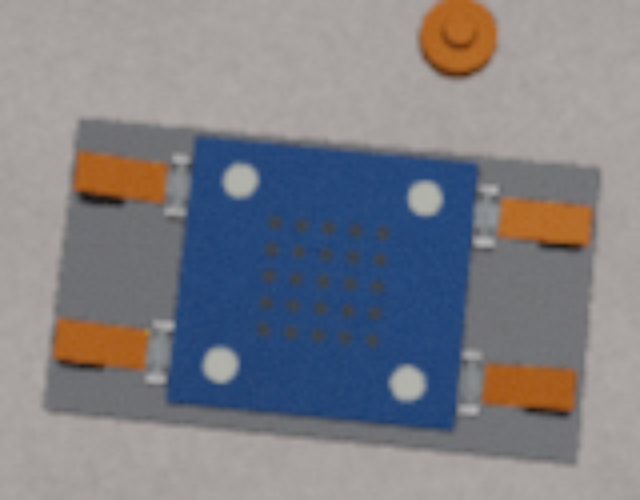

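In both crops the far-right paddle covers more of its rest than before, and the other three are still raised. The mean depths have outliers, so I redo the heights with medians.

Run:
```python
from h import *
for f in('top0','top2','scene0','scene2'):
    c=dict(np.load(f'pics/{f}.npz')); K=c['mtx'];R=Q.from_quat(c['rotation']).as_matrix(); out=[]
    def H(p,r):
        d=R.T@(p-c['origin']); u0,v0=K[0,0]*d[0]/-d[2]+K[0,2], -K[1,1]*d[1]/-d[2]+K[1,2]
        return round(1e3*float(np.median([pt(c,u,v)[2] for u in range(int(u0)-r,int(u0)+r+1) for v in range(int(v0)-r,int(v0)+r+1) if c['range_z'][v,u]>0])),1)
    for k in S:
        s=1 if k[0]=='F' else -1; t=1 if k[1]=='L' else -1
        out.append((k,H(C+s*.05*F+t*.055*L,6),H(C+s*.05*F+t*.135*L+[0,0,-.003],2)))
    print(f,out)
```

```text
top0 [('NL', 38.0, 44.4), ('NR', 38.2, 44.3), ('FR', 37.9, 43.9), ('FL', 38.0, 42.7)]
top2 [('NL', 38.1, 44.1), ('NR', 38.0, 43.0), ('FR', 38.3, 30.6), ('FL', 38.1, 43.2)]
scene0 [('NL', 38.9, 43.5), ('NR', 38.7, 45.6), ('FR', 38.8, 44.4), ('FL', 38.8, 44.0)]
scene2 [('NL', 38.8, 44.1), ('NR', 38.5, 44.6), ('FR', 38.6, 30.5), ('FL', 38.6, 43.5)]
```

The plate is level at 38 mm on all four corners. The far-right paddle is flat at 30.5 mm and the others are still at about 44 mm.

Run:
```python
from station import arm
print(arm.sign_off())
```

```text
the job is handed in; nothing more can be done
None
```

The far-right corner was the one that rocked. I left it sunk, pressed its shim paddle flat, and handed the job in at about 9.6 s with the arm clear of everything.

- **Finding the corner:** Near-left and near-right held firm at about 8–18 N. Far-right gave way at about 5 N and sank roughly 5 mm to its stop. I did not press far-left, since the rocking corner was already found.
- **Pressing the shim:** The far-right paddle went down to its stop, with a force peak of about 23 N at the end.
- **Last checks:** In both cameras all four plate corners read level, at 38.0–38.3 mm from the top and 38.5–38.8 mm in the scene view. The far-right paddle reads about 30.5 mm (flat), and the other three about 43–45 mm (still raised).
- **Disagreements:** My first height check, using mean depths, gave odd readings of up to 69 mm. Medians cleared these up, so I put them down to depth outliers. I did not photograph the sunk corner before shimming it; the only evidence of the sink is the tool height and force.
- **Bottle, jar and cap:** I kept the arm well away from all three, but did not measure them again at the end.

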